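Make up two gearbox shafts on the assembly mandrels

TASK

Make up the two gearbox shafts on their mandrels. On the tall mandrel put the large gear at the bottom, then the plain sleeve, then the small gear on top, both gears hub up; on the short mandrel put the flanged belt pulley. Seat every part fully down, leave everything released and at rest, and do not disturb the tape measure or the wooden block.

Things in the scene. Friction and masses are not known exactly. Their poses are not given: they have to be found in the camera images.
- tall_mandrel: the taller of two fixed assembly mandrels: a round aluminium foot, 84 mm diameter and 14 mm thick, with an upright dark steel post of 16 mm diameter in its middle. The post is straight up to 56 mm above the foot's top and tapers to 6 mm diameter at its tip, 66 mm above the foot's top (80 mm above the bench). Origin on the post's axis at the foot's underside, on the bench; z up.
- short_mandrel: the shorter mandrel, fixed: the same foot (84 mm diameter, 14 mm thick) and 16 mm post, but the post is straight only up to 26 mm above the foot's top and its tapered tip (6 mm diameter) is 36 mm above the foot's top (50 mm above the bench). Origin on the post's axis at the foot's underside, on the bench; z up.
- large_gear: loose steel spur gear with a hub, 0.25 kg: toothed disc 76 mm diameter over the teeth and 10 mm thick, and above it a plain round hub of 36 mm diameter up to 24 mm from the underside; through bore 20 mm. Stands on the bench hub up, to be gripped across the hub. Origin on the axis at the underside of the disc; z along the axis, towards the hub.
- small_gear: loose steel spur gear with a hub, 0.12 kg: toothed disc 48 mm diameter over the teeth and 10 mm thick, and above it a plain round hub of 30 mm diameter up to 24 mm from the underside; through bore 20 mm. Stands on the bench hub up, to be gripped across the hub. Origin on the axis at the underside of the disc; z along the axis, towards the hub.
- sleeve: loose plain steel spacer sleeve, 0.08 kg: a tube of 30 mm outer diameter, 20 mm bore and 24 mm height, standing on end on the bench; either end may go down. Origin on the axis at the underside; z along the axis, up at the start.
- pulley: loose aluminium belt pulley with ribbed face between two thin flanges, 0.12 kg: 54 mm diameter over the flanges (each 3 mm thick), 47 mm between them, 28 mm high, through bore 20 mm, no hub; standing on end on the bench, the two ends are alike. Origin on the axis at the underside; z along the axis, up at the start.
- tape_measure: bystander, loose: yellow and black tape measure, 65x73x40 mm, lying behind the work on the bench. Origin at the centre of its underside.
- wood_block: bystander, loose: pine packing block, 108x90x50 mm, at the back left of the bench. Origin at the centre of its underside.
Not all that is in view belongs to the job. What is shaped like the pulley but blue or purple is not meant.

How it is judged:
By the outcome, as a careful person would: the job done as asked, in the order asked, and still so for the second after the job is handed in, with the robot touching nothing.
It also fails if it takes over 120 s, if anything falls off the work surface, if the arm or the gripper's body presses on something with over 40 N, if the wrist force passes 120 N, or if a joint passes its speed limit or range.

ROBOT

A 6-joint arm with a two-finger parallel gripper is mounted at the origin on a cart in front of the work surface, level with it; the furniture and walls round the work are solid. World frame = base frame: x ahead of the robot, y to its left, z up, the work surface at z = 0. Lengths are in m, angles in degrees, forces in N, time in s.
With the tool pointing down it reaches from about 0.225 to 0.725 m from the base axis. Payload 3.1 kg.
Tool frame: the origin (TCP) lies on the front face of the gripper's body, between the roots of the fingers; the fingertips stand 73 mm ahead of it and the grasp point (between the pads) lies 54 mm ahead of it; z points along the fingers, y is the line along which they close (so a half turn about z gives the same grasp; the last joint's range is limited). The gripper opens to 85 mm and grips with 20 to 120 N. Pads are 22 mm wide; open, the fingers measure 114 mm over their backs; the gripper's body (76 mm by 85 mm) begins 54 mm behind the grasp point. The pads swing forward as they close: fully open they stand 13 mm farther back than shut.
Start: joints at [-7.322, 2.75, 5.684, 92.934, 0, 82.678], TCP at [0.525, -0, 0.304] pointing down, gripper open.
Joint ranges: [-166.93, 166.93], [-56.73, 111.36], [-69.38, 81.34], [-121.58, 131.49], [-85.45, 84.26], [-180, 180]. Speed limits (degrees/s): [159.86, 159.86, 180, 180, 180, 180].

INTERFACE

Orientations are given as a 3x3 rotation matrix whose columns are the frame's x, y, z axes.
In Python, from bench import env gives the robot as it stands.
- The arm moves only by the tool carry_out, never from a script. Its argument "series" is a list of rows, each a list of 5 numbers: the shift along the world's x, y, z in cm, then the turn about the world's z in degrees, then the finger opening in cm, from 0 to 8.54. In form: [[x, y, z, yaw, jaw], ...]. A call has 1 to 20 rows; each row is the pose to reach, as a shift and turn from the pose commanded when the call began; what a row does not reach only later rows make up. A row lasts 1/8 s, in which the tool goes at most 62.5 mm and 10.7 degrees, less where a joint would pass 70% of its speed; a pose out of reach is approached as far as the arm can. A call with a gripper value outside its range is refused whole. The fingers move at their own pace and stop on an object; "grip_force" is the grip in N (left out, the last holds). Time passes only in rows, so rows that repeat a pose let the fingers close. It gives the time, the measured TCP pose, the force, the opening and the grip force at its end, in the units of the state.
- env.sense(): the state, without advancing time (a new reading comes with each control period).
- env.camera(name): name is "scene" or "side" or "wrist"; returns (picture, depth): 420x560x3 uint8, red, green, blue; 420x560 float32, m along the optical axis (not along the pixel's ray), 0 where there is no reading.
- env.camera_model(name): a dict with "fx", "fy", "cx", "cy" (pixels), "cam_to_world" (4x4, takes a point from camera to world coordinates). Camera axes: x right, y down, z forward; pixel columns grow to the right and rows downward; lengths in m; the calibration is good to about 2 mm. A picture is of the moment at which its call begins: read the wrist's pose just before it. camera_model takes no time and is no camera call; for the wrist camera it gives the pose at the moment of the call.
- env.sign_off(): hands the job in; it is judged then, once.
The state is a dict: "t": time; "qpos": joint angles; "qd": joint speeds; "tau": joint torques, N m; "tcp_pos": TCP position; "eef_rot": TCP orientation; "ft_force": force on the tool from outside, world axes, zero at the start; "wrist_torque": the same for the moment, N m; "width": finger opening in m; "finger_force": force on a finger pad.
Only numpy, scipy, OpenCV 4.12 (cv2) and the standard library are available. Lean on these libraries where they do the work, as an engineer would, in place of code of your own. Each camera call takes 0.05 s, during which the arm holds its last target. There are 200 camera calls.

## Working session

There is one attempt and no reset: what is moved stays moved. The work goes in short steps, Python scripts to look and compute and a tool call to move; the robot and the scene stay as the last step left them, time stands still between calls to the robot, and variables do not carry over. Pictures are saved under pics/ and viewed, at most 14 in all, crops included, and the job is handed in when it is done.

Besides the shell and the picture viewer there is one more tool, called after "Call:" by a JSON object that holds its "method" and its "body", one argument or row to a line. carry_out: Moves the arm, as the interface text tells. Its arguments: {"type":"object","properties":{"series":{"type":"array"},"grip_force":{"type":"number"}},"required":["series"]}

```bash
mkdir -p pics; ls
cat > h.py <<'E'
import numpy as np, cv2
from bench import env
def snap(name,fn):
    m=env.camera_model(name); p,d=env.camera(name)
    np.savez('last_%s.npz'%name,p=p,d=d,**m)
    cv2.imwrite('pics/%s.png'%fn,p[:,:,::-1]); return p,d,m
def cloud(d,m):
    v,u=np.mgrid[:d.shape[0],:d.shape[1]]
    c=np.stack([(u-m['cx'])/m['fx']*d,(v-m['cy'])/m['fy']*d,d,np.ones_like(d)],-1)
    return (c@np.array(m['cam_to_world']).T)[...,:3]
E
python3 - <<'E'
from h import *
for n in("scene","side","wrist"):
    p,d,m=snap(n,n+'0'); print(n,np.round(m['cam_to_world'],3).tolist(),m['fx'])
s=env.sense(); print(s['t'],s['tcp_pos'],np.round(s['eef_rot'],3).tolist(),s['width'],s['ft_force'])
a=cv2.imread('pics/scene0.png');
E
```

```text
pics
scene [[-0.806, -0.447, 0.388, 0.23], [-0.592, 0.615, -0.521, 0.508], [-0.006, -0.649, -0.76, 0.709], [0.0, 0.0, 0.0, 1.0]] 388.3300354777201
side [[0.984, -0.083, 0.158, 0.357], [-0.178, -0.45, 0.875, -1.114], [-0.001, -0.889, -0.458, 0.653], [0.0, 0.0, 0.0, 1.0]] 491.33565463981165
wrist [[1.0, 0.0, -0.003, 0.525], [-0.001, -0.96, -0.279, 0.072], [-0.003, 0.279, -0.96, 0.373], [0.0, 0.0, 0.0, 1.0]] 342.61213215323943
0.15 [5.24656943e-01 2.20959933e-05 3.02964365e-01] [[-0.0, 1.0, -0.002], [1.0, 0.0, 0.0], [0.0, -0.002, -1.0]] 0.08575790751912081 [ 0.23074811  0.79732404 -0.01650727]
```

View pics/scene0.png

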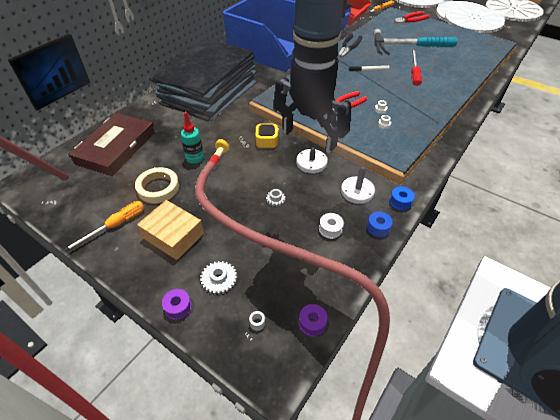

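View pics/side0.png

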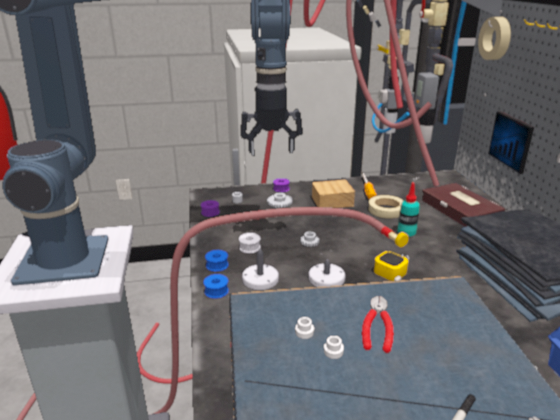

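View pics/wrist0.png

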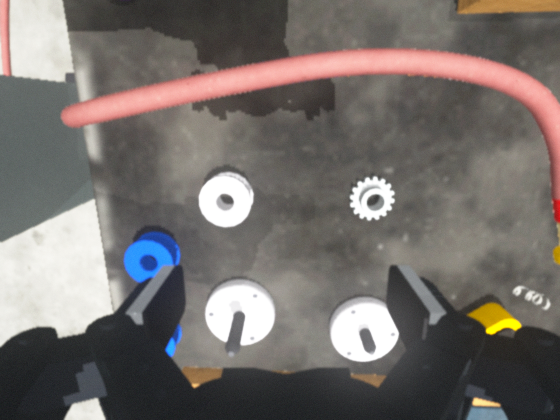

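Scene view: the pulley candidates are white (331,226), blue (379,224) and (402,198), and purple (176,304) and (313,320). I choose the white one. The gear candidates are toothed large (218,277), toothed small (276,198), and untoothed collars on the mat (381,106) and (385,121), which are not gears. The sleeve is at (257,321) and the mandrels at (358,188) and (312,158). The red hose crosses between the large gear/sleeve and the mandrels.

```bash
cat >> h.py <<'E'
def fit(P,c,zlo,zhi,rmax):
    q=P.reshape(-1,3); k=(np.hypot(q[:,0]-c[0],q[:,1]-c[1])<rmax)&(q[:,2]>zlo)&(q[:,2]<zhi)
    q=q[k]
    if len(q)<8: return None
    (x,y),r=cv2.minEnclosingCircle(q[:,:2].astype(np.float32))
    return np.round([x*1000,y*1000,2*r*1000,np.median(q[:,2])*1000,len(q)],1)
E
python3 - <<'E'
from h import *
C={}
for n in("scene","side","wrist"):
    z=np.load('last_%s.npz'%n); C[n]=cloud(z['d'],z)
P=C['scene']; z=np.load('last_scene.npz')
S=dict(pulley=(331,219,.024,.032,.032),large=(218,272,.020,.028,.024),largeDisc=(218,272,.007,.0125,.045),small=(276,193,.020,.028,.02),smallDisc=(276,193,.007,.0125,.03),sleeve=(257,316,.020,.028,.022),
 mA=(350,193,.011,.017,.048),mB=(305,163,.011,.017,.048),tape=(267,134,.03,.05,.05),block=(170,230,.045,.055,.09),blue1=(379,218,.02,.035,.034),blue2=(402,192,.02,.035,.034),pur1=(176,298,.02,.035,.034),pur2=(313,313,.02,.035,.034))
for k,(u,v,a,b,r) in S.items():
    c=np.median(P[v-4:v+5,u-4:u+5].reshape(-1,3),0)
    f=fit(P,c,a,b,r); c2=c if f is None else f[:2]/1000
    print(k,np.round(c,3),*[ (n,None if (g:=fit(C[n],c2,a,b,r)) is None else g.tolist()) for n in C])
    if k[0]=='m':
        for n in C:
            q=C[n].reshape(-1,3); q=q[np.hypot(*(q[:,:2]-c2).T)<.02]; q=q[q[:,2]<.1]; t=q[q[:,2]>.025]
            print('   top',n,q[:,2].max() if len(q) else None,np.round(t[:,:2].mean(0),4) if len(t) else None)
# hose
for n in ('scene','wrist'):
    p=np.load('last_%s.npz'%n)['p'].astype(int); red=(p[...,0]>p[...,1]+50)&(p[...,0]>p[...,2]+40)
    q=C[n][red]; q=q[(q[:,0]>.2)&(q[:,0]<.7)&(abs(q[:,1])<.45)&(q[:,2]<.2)]
    for x in np.arange(.2,.7,.05):
        t=q[abs(q[:,0]-x)<.01]
        if len(t): print(n,'hose x%.2f'%x,'y',np.round(np.percentile(t[:,1],[2,98]),3),'z',np.round(np.percentile(t[:,2],[2,98]),3))
p=cv2.imread('pics/scene0.png')[120:345,140:420]; cv2.imwrite('pics/crop0.png',cv2.resize(p,None,fx=2.6,fy=2.6,interpolation=cv2.INTER_CUBIC))
E
```

```text
pulley [ 0.465 -0.03   0.026] ('scene', [458.3, -21.5, 56.0, 28.8, 303.0]) ('side', [459.1, -23.8, 57.4, 28.6, 175.0]) ('wrist', [460.4, -21.9, 53.8, 28.4, 1719.0])
large [0.586 0.225 0.016] ('scene', [580.0, 231.2, 37.2, 24.6, 162.0]) ('side', [582.8, 227.6, 38.5, 24.0, 52.0]) ('wrist', None)
largeDisc [0.586 0.225 0.016] ('scene', [580.5, 230.7, 77.2, 10.7, 562.0]) ('side', [581.5, 227.2, 76.7, 10.1, 126.0]) ('wrist', None)
small [ 0.62  -0.029  0.022] ('scene', [616.6, -22.3, 32.0, 23.8, 67.0]) ('side', [619.9, -25.1, 33.7, 23.6, 51.0]) ('wrist', [617.9, -23.0, 29.8, 23.9, 363.0])
smallDisc [ 0.62  -0.029  0.022] ('scene', [616.1, -21.1, 49.7, 10.5, 105.0]) ('side', [618.5, -25.1, 47.9, 10.3, 64.0]) ('wrist', [618.2, -23.5, 48.6, 10.0, 641.0])
sleeve [0.459 0.255 0.014] ('scene', [453.7, 263.3, 29.8, 24.5, 119.0]) ('side', [453.0, 258.9, 35.0, 23.1, 38.0]) ('wrist', None)
mA [ 0.473 -0.136  0.015] ('scene', [467.1, -165.3, 84.4, 14.6, 534.0]) ('side', [467.8, -169.9, 83.9, 14.4, 477.0]) ('wrist', [468.0, -167.4, 84.1, 14.3, 2832.0])
   top scene 0.0819047041866432 [ 0.4654 -0.1619
[... 1446 characters left out ...]
032 0.042]
scene hose x0.40 y [-0.262  0.095] z [0.03  0.045]
scene hose x0.45 y [-0.266  0.104] z [0.03  0.045]
scene hose x0.50 y [0.095 0.114] z [0.034 0.043]
scene hose x0.55 y [-0.125  0.122] z [0.031 0.04 ]
scene hose x0.60 y [0.109 0.126] z [0.029 0.037]
scene hose x0.65 y [-0.275  0.125] z [0.026 0.034]
wrist hose x0.30 y [0.054 0.074] z [0.   0.02]
wrist hose x0.35 y [0.061 0.083] z [0.029 0.041]
wrist hose x0.40 y [0.071 0.094] z [0.035 0.044]
wrist hose x0.45 y [0.08  0.103] z [0.035 0.044]
wrist hose x0.50 y [0.09  0.113] z [0.032 0.042]
wrist hose x0.55 y [0.098 0.12 ] z [0.03 0.04]
wrist hose x0.60 y [0.104 0.125] z [0.028 0.037]
wrist hose x0.65 y [0.103 0.124] z [0.024 0.034]
```

View pics/crop0.png

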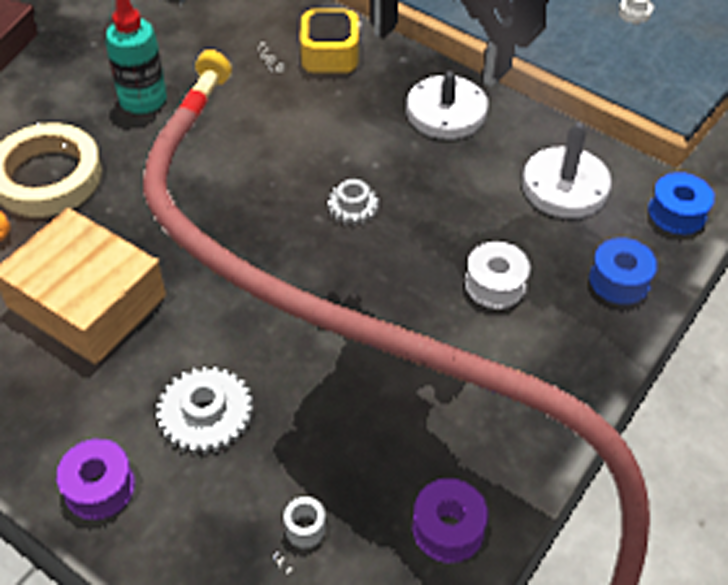

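The crop confirms the choices: the white pulley (498,272 in the crop), toothed small gear (353,200), toothed large gear (204,408) and sleeve (304,522). By depth, the tall mandrel is the one at (0.468,-0.167) and the short one is at (0.620,-0.191). The hose tops out at about 45 mm. I'll hover over the large gear now.

Call:
{"method": "carry_out", "body": {
  "series": [
    [1.4,5.7,-1,0,8.5],
    [2.8,11.4,-2,0,8.5],
    [4.2,17.1,-3,0,6],
    [5.6,22.9,-4.4,0,4.8],
    [5.6,22.9,-4.4,0,4.8],
    [5.6,22.9,-4.4,0,4.8],
    [5.6,22.9,-4.4,0,4.8]
  ],
  "grip_force": 60
}}

```text
t: 1.02
tcp_pos: [0.5812, 0.2278, 0.2606]
eef_rot: [[0.002, 1.0, 0.001], [1.0, -0.002, -0.0], [-0.0, 0.001, -1.0]]
ft_force: [-0.4, -0.2, 0.3]
width: 0.0476
finger_force: 0.0
```

```bash
cat >> h.py <<'E'
def near(c,*bands,fn=None):
    s=env.sense(); p,d,m=snap('wrist',fn or 'w%d'%int(s['t']*100)); P=cloud(d,m)
    print('t',round(s['t'],2),'tcp',np.round(s['tcp_pos']*1000,1),'w',round(s['width']*1000,1),'F',np.round(s['ft_force'],1))
    for zl,zh,r in bands: print((zl,zh),fit(P,c,zl,zh,r))
    return P
E
python3 - <<'E'
from h import *
near((.581,.229),(.020,.028,.024),(.007,.0125,.045))
P=cloud(*(lambda z:(z['d'],z))(np.load('last_wrist.npz')))
print(fit(P,(.4535,.261),.02,.028,.022))
E
```

```text
t 1.02 tcp [581.2 227.8 260.6] w 47.6 F [-0.4 -0.2  0.3]
(0.02, 0.028) [581.6 230.1  35.9  24.2 818. ]
(0.007, 0.0125) [ 581.7  230.1   76.2   10.3 3233. ]
[455.  262.2  30.1  24.1 549. ]
```

Call:
{"method": "carry_out", "body": {
  "series": [
    [0.05,0.15,-5,0,4.8],
    [0.05,0.15,-10,0,4.8],
    [0.05,0.15,-14,0,4.8],
    [0.05,0.15,-16,0,4.8],
    [0.05,0.15,-17.2,0,4.8],
    [0.05,0.15,-17.4,0,4.8],
    [0.05,0.15,-17.4,0,4.8],
    [0.05,0.15,-17.4,0,4.8]
  ]
}}

```text
t: 2.08
tcp_pos: [0.5826, 0.2309, 0.0877]
eef_rot: [[-0.0, 1.0, 0.003], [1.0, 0.0, 0.001], [0.001, 0.003, -1.0]]
ft_force: [-0.4, -0.4, -0.8]
width: 0.0478
finger_force: 0.0
```

Run:
```python
from h import *
near((.581,.229),(.020,.028,.024),fn='w_lg')
```

```text
t 2.08 tcp [582.6 230.9  87.7] w 47.8 F [-0.4 -0.4 -0.8]
(0.02, 0.028) [ 578.5  229.    43.5   24.1 3628. ]
```

View pics/w_lg.png

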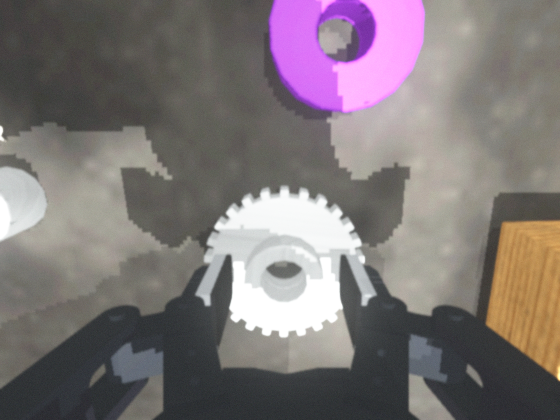

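The fingers at (225,270) and (348,270) straddle the hub at (284,268) evenly. I'll go down slightly and close.

Call:
{"method": "carry_out", "body": {
  "series": [
    [-0.1,-0.05,-0.25,0,4.8],
    [-0.1,-0.05,-0.25,0,4.8],
    [-0.1,-0.05,-0.25,0,3.2],
    [-0.1,-0.05,-0.25,0,3.0],
    [-0.1,-0.05,-0.25,0,3.0],
    [-0.1,-0.05,-0.25,0,3.0],
    [-0.1,-0.05,-0.25,0,3.0]
  ],
  "grip_force": 70
}}

```text
t: 3.0
tcp_pos: [0.5809, 0.2301, 0.084]
eef_rot: [[0.0, 1.0, 0.001], [1.0, -0.0, 0.0], [0.0, 0.001, -1.0]]
ft_force: [-0.4, -0.0, 3.4]
width: 0.0326
finger_force: 69.4
```

Call:
{"method": "carry_out", "body": {
  "series": [
    [0,0,2,0,3.0],
    [0,0,5,0,3.0],
    [0,0,8,0,3.0],
    [0,0,12,0,3.0],
    [0,0,12,0,3.0],
    [0,0,12,0,3.0]
  ]
}}

```text
t: 3.75
tcp_pos: [0.5798, 0.2299, 0.2022]
eef_rot: [[-0.0, 1.0, -0.002], [1.0, 0.0, -0.0], [-0.0, -0.002, -1.0]]
ft_force: [-0.2, -0.3, -2.9]
width: 0.0326
finger_force: 70.1
```

Run:
```python
from h import *
P=near((.581,.229),(.11,.155,.05),fn='w_lg2')
for a in (.115,.12,.125,.13,.135,.14): print(a,fit(P,(.581,.23),a,a+.005,.05))
```

```text
t 3.75 tcp [579.8 229.9 202.2] w 32.6 F [-0.2 -0.3 -2.9]
(0.11, 0.155) [  579.7   229.9    76.8   128.9 15649. ]
0.115 [579.7 231.5  75.5 119.7  41. ]
0.12 [579.7 230.3  76.  122.7 697. ]
0.125 [ 579.7  229.9   76.8  128.4 8699. ]
0.13 [576.9 232.2  68.3 132.6 557. ]
0.135 [579.8 237.4  57.7 137.7 849. ]
0.14 [ 579.8  237.1   60.   142.3 3769. ]
```

View pics/w_lg2.png

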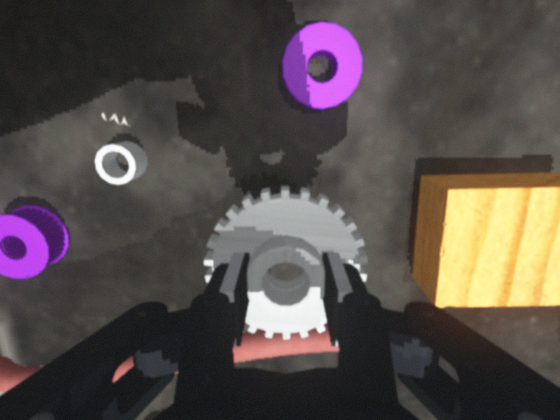

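The gear is held level, centred on the TCP (disc at (285,265)). Next, carry it over the tall mandrel.

Call:
{"method": "carry_out", "body": {
  "series": [
    [-1,-3,0,0,3.0],
    [-2.2,-8,0,0,3.0],
    [-3.6,-13,0,0,3.0],
    [-5,-18,0,0,3.0],
    [-6.4,-23,0,0,3.0],
    [-7.8,-28,0,0,3.0],
    [-9.2,-33,0,0,3.0],
    [-10.4,-37,0,0,3.0],
    [-11.2,-39.4,0,0,3.0],
    [-11.2,-39.7,0,0,3.0],
    [-11.2,-39.7,0,0,3.0],
    [-11.2,-39.7,0,0,3.0],
    [-11.2,-39.7,0,0,3.0]
  ]
}}

```text
t: 5.42
tcp_pos: [0.4687, -0.1661, 0.2032]
eef_rot: [[-0.002, 1.0, -0.0], [1.0, 0.002, 0.0], [0.0, -0.0, -1.0]]
ft_force: [0.4, 0.6, -2.6]
width: 0.0325
finger_force: 70.2
```

Run:
```python
from h import *
P=near((.468,-.1674),(.125,.133,.05),(.011,.017,.048),(.06,.09,.03),fn='w_tm')
for n in('scene','side'):
    p,d,m=snap(n,n+'1'); Q=cloud(d,m)
    print(n,fit(Q,(.468,-.167),.12,.133,.05),fit(Q,(.468,-.167),.06,.09,.015))
```

```text
t 5.42 tcp [ 468.7 -166.1  203.2] w 32.5 F [ 0.4  0.6 -2.6]
(0.125, 0.133) [ 468.6 -166.1   77.   129.5 9115. ]
(0.011, 0.017) [ 468.2 -165.3   82.7   14.3 3393. ]
(0.06, 0.09) None
scene [ 467.5 -163.7   77.1  129.7  368. ] [ 465.9 -163.3   15.    71.7   53. ]
side [ 468.8 -168.9   77.2  129.3  340. ] [ 467.3 -173.1   16.9   71.    57. ]
```

Call:
{"method": "carry_out", "body": {
  "series": [
    [-0.07,-0.12,0,0,3.0],
    [-0.07,-0.12,-2,0,3.0],
    [-0.07,-0.12,-3.5,0,3.0],
    [-0.07,-0.12,-4.5,0,3.0],
    [-0.07,-0.12,-5.5,0,3.0],
    [-0.07,-0.12,-5.5,0,3.0]
  ]
}}

```text
t: 6.32
tcp_pos: [0.4672, -0.1679, 0.1474]
eef_rot: [[0.0, 1.0, -0.002], [1.0, -0.0, 0.001], [0.001, -0.002, -1.0]]
ft_force: [-0.3, -0.4, -3.1]
width: 0.0326
finger_force: 70.2
```

Call:
{"method": "carry_out", "body": {
  "series": [
    [0,0,-0.8,0,3.0],
    [0,0,-1.6,0,3.0],
    [0,0,-2.4,0,3.0],
    [0,0,-3.2,0,3.0],
    [0,0,-4,0,3.0],
    [0,0,-4.5,0,3.0],
    [0,0,-4.7,0,3.0],
    [0,0,-4.7,0,3.0]
  ]
}}

```text
t: 7.32
tcp_pos: [0.4678, -0.1682, 0.1014]
eef_rot: [[-0.0, 1.0, -0.0], [1.0, 0.0, 0.0], [0.0, -0.0, -1.0]]
ft_force: [0.5, -0.0, -3.8]
width: 0.0325
finger_force: 70.2
```

Run:
```python
from h import *
P=near((.468,-.1674),(.023,.03,.05))
```

```text
t 7.33 tcp [ 467.8 -168.2  101.4] w 32.5 F [ 0.5 -0.  -3.8]
(0.023, 0.03) [ 467.6 -168.2   76.7   27.6 7948. ]
```

Call:
{"method": "carry_out", "body": {
  "series": [
    [0,0,-0.2,0,3.0],
    [0,0,-0.35,0,3.0],
    [0,0,-0.35,0,3.0],
    [0,0,-0.3,0,4.8],
    [0,0,-0.3,0,4.8],
    [0,0,-0.3,0,4.8],
    [0,0,2,0,4.8],
    [0,0,6,0,4.8],
    [0,0,10,0,4.8],
    [0,0,14,0,4.8],
    [0,0,14,0,4.8]
  ]
}}

```text
t: 8.75
tcp_pos: [0.4698, -0.1692, 0.2461]
eef_rot: [[0.0, 1.0, 0.008], [1.0, 0.0, -0.004], [-0.004, 0.008, -1.0]]
ft_force: [0.2, -0.1, -0.1]
width: 0.0479
finger_force: 0.0
```

Run:
```python
from h import *
P=near((.468,-.1674),(.021,.03,.045),(.035,.042,.025),fn='w_tm2')
```

```text
t 8.75 tcp [ 469.8 -169.2  246.1] w 47.9 F [ 0.2 -0.1 -0.1]
(0.021, 0.03) [ 467.9 -168.4   76.5   24.3 3831. ]
(0.035, 0.042) [ 467.7 -168.1   36.    38.2  785. ]
```

View pics/w_tm2.png

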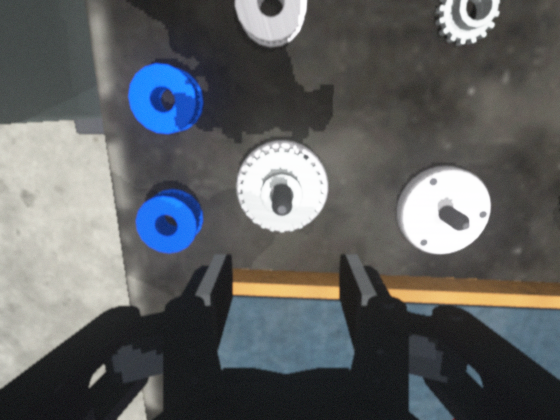

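The gear is on the tall post and fully seated (disc top at 24.3 mm, image (282,187)). Next is the sleeve.

Call:
{"method": "carry_out", "body": {
  "series": [
    [0,3,0,0,4.8],
    [-0.2,8,0,0,4.8],
    [-0.4,14,0,0,4.8],
    [-0.6,20,0,0,4.4],
    [-0.8,26,0,0,4.4],
    [-1,32,0,0,4.4],
    [-1.2,37,0,0,4.4],
    [-1.35,41,0,0,4.4],
    [-1.35,42.95,0,0,4.4],
    [-1.35,42.95,0,0,4.4],
    [-1.35,42.95,0,0,4.4]
  ]
}}

```text
t: 10.18
tcp_pos: [0.4543, 0.2602, 0.2408]
eef_rot: [[0.001, 1.0, -0.001], [1.0, -0.001, -0.001], [-0.001, -0.001, -1.0]]
ft_force: [0.3, -0.4, -0.2]
width: 0.0441
finger_force: 0.0
```

Run:
```python
from h import *
P=near((.454,.2615),(.020,.028,.022))
```

```text
t 10.18 tcp [454.3 260.2 240.8] w 44.1 F [ 0.3 -0.4 -0.2]
(0.02, 0.028) [454.6 262.1  30.1  24.1 536. ]
```

Call:
{"method": "carry_out", "body": {
  "series": [
    [0.03,0.08,-5,0,4.4],
    [0.03,0.08,-10,0,4.4],
    [0.03,0.08,-14,0,4.4],
    [0.03,0.08,-16,0,4.4],
    [0.03,0.08,-16,0,4.4],
    [0.03,0.08,-16,0,4.4],
    [0.03,0.08,-16,0,2.5],
    [0.03,0.08,-16,0,2.5],
    [0.03,0.08,-16,0,2.5],
    [0.03,0.08,-16,0,2.5],
    [0.03,0.08,-15,0,2.5],
    [0.03,0.08,-12,0,2.5],
    [0.03,0.08,-7,0,2.5],
    [0.03,0.08,-2,0,2.5],
    [0.03,0.08,-1,0,2.5],
    [0.03,0.08,-1,0,2.5],
    [0.03,0.08,-1,0,2.5]
  ],
  "grip_force": 60
}}

```text
t: 12.35
tcp_pos: [0.4536, 0.2617, 0.2291]
eef_rot: [[-0.0, 1.0, -0.004], [1.0, 0.0, -0.002], [-0.002, -0.004, -1.0]]
ft_force: [-0.3, -0.2, -0.7]
width: 0.027
finger_force: 59.3
```

Run:
```python
from h import *
P=near((.454,.2615),(.165,.172,.022),fn='w_sl')
for a in (.155,.16,.165,.17,.175): print(a,fit(P,(.454,.262),a,a+.005,.022))
```

```text
t 12.35 tcp [453.6 261.7 229.1] w 27.0 F [-0.3 -0.2 -0.7]
(0.165, 0.172) [ 454.   266.2   39.9  169.3 2451. ]
0.155 [454.7 269.4  37.4 157.6 492. ]
0.16 [453.9 265.5  41.  162.6 673. ]
0.165 [ 454.1  266.5   40.4  169.1 2015. ]
0.17 [453.9 265.7  40.9 170.6 622. ]
0.175 [454.  266.   40.6 177.8 289. ]
```

View pics/w_sl.png

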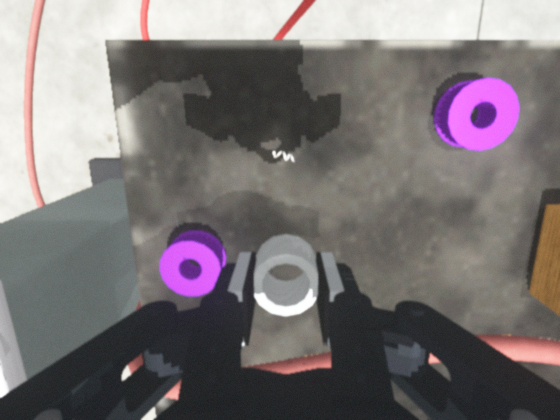

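The sleeve is held at (286,275). Carry it to the tall mandrel.

Call:
{"method": "carry_out", "body": {
  "series": [
    [0,-3,0,0,2.5],
    [0.2,-8,0,0,2.5],
    [0.4,-14,0,0,2.5],
    [0.6,-20,0,0,2.5],
    [0.8,-26,0,0,2.5],
    [1,-32,0,0,2.5],
    [1.2,-37,0,0,2.5],
    [1.33,-41,0,0,2.5],
    [1.33,-42.9,0,0,2.5],
    [1.33,-43,0,0,2.5],
    [1.33,-43,-2,0,2.5],
    [1.33,-43,-4,0,2.5],
    [1.33,-43,-5,0,2.5],
    [1.33,-43,-5,0,2.5],
    [1.33,-43,-5,0,2.5]
  ]
}}

```text
t: 14.28
tcp_pos: [0.4683, -0.1676, 0.1822]
eef_rot: [[-0.001, 1.0, 0.001], [1.0, 0.001, -0.0], [-0.0, 0.001, -1.0]]
ft_force: [-0.4, -0.5, -0.8]
width: 0.027
finger_force: 59.3
```

Run:
```python
from h import *
P=near((.468,-.1674),(.11,.125,.025))
for n in('scene','side'):
    p,d,m=snap(n,n+'2'); Q=cloud(d,m)
    for a in (.094,.1,.106,.112,.118): print(n,a,fit(Q,(.468,-.167),a,a+.006,.022))
a=[cv2.imread('pics/%s2.png'%n) for n in('scene','side')]
cv2.imwrite('pics/duo2.png',np.hstack([cv2.resize(a[0][100:220,280:420],(490,420)),cv2.resize(a[1][190:300,215:310],(310,359))[:,:] if 0 else cv2.resize(a[1][190:300,215:295],(305,420))]))
```

```text
t 14.28 tcp [ 468.3 -167.6  182.2] w 27.0 F [-0.4 -0.5 -0.8]
(0.11, 0.125) [ 468.  -160.2   48.   121.7 3612. ]
scene 0.094 None
scene 0.1 [ 466.8 -165.7   29.3  103.6   24. ]
scene 0.106 [ 467.4 -164.6   28.8  108.9   31. ]
scene 0.112 [ 468.  -159.7   37.5  115.    45. ]
scene 0.118 [ 467.8 -164.2   41.7  121.4   74. ]
side 0.094 None
side 0.1 [ 468.1 -175.6   27.1  103.8   30. ]
side 0.106 [ 468.2 -175.5   27.   109.8   25. ]
side 0.112 [ 467.4 -174.4   38.   115.3   60. ]
side 0.118 [ 467.5 -174.5   38.2  122.2   77. ]
```

View pics/duo2.png

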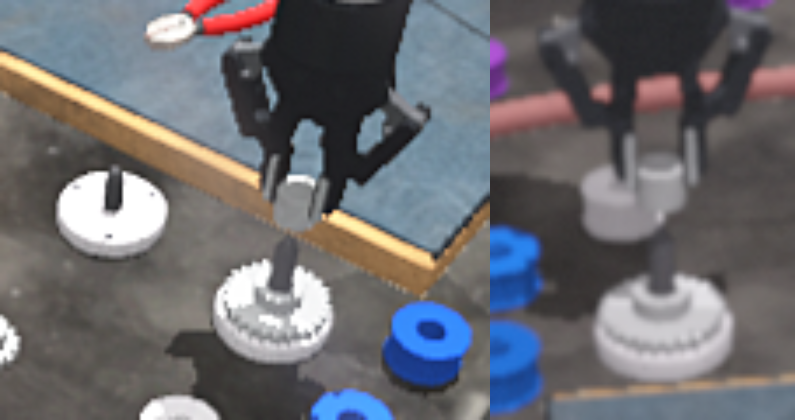

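The sleeve hangs upright above the post in both views. Lower it.

Call:
{"method": "carry_out", "body": {
  "series": [
    [0,0,-1,0,2.5],
    [0,0,-2,0,2.5],
    [0,0,-2.8,0,2.5],
    [0,0,-3.6,0,2.5],
    [0,0,-4.4,0,2.5],
    [0,0,-5.2,0,2.5],
    [0,0,-5.8,0,2.5],
    [0,0,-5.8,0,2.5]
  ]
}}

```text
t: 15.42
tcp_pos: [0.4675, -0.1677, 0.1227]
eef_rot: [[0.0, 1.0, -0.001], [1.0, -0.0, 0.001], [0.001, -0.001, -1.0]]
ft_force: [0.2, 0.0, -0.8]
width: 0.0273
finger_force: 59.3
```

Call:
{"method": "carry_out", "body": {
  "series": [
    [0,0,-0.2,0,2.5],
    [0,0,-0.4,0,2.5],
    [0,0,-0.5,0,2.5],
    [0,0,-0.5,0,2.5]
  ]
}}

```text
t: 15.92
tcp_pos: [0.4682, -0.1681, 0.1217]
eef_rot: [[-0.0, 1.0, 0.001], [1.0, 0.0, -0.001], [-0.001, 0.001, -1.0]]
ft_force: [-5.8, 2.1, 12.7]
width: 0.0272
finger_force: 60.6
```

Call:
{"method": "carry_out", "body": {
  "series": [
    [0,0,0.2,0,2.5],
    [0,0,0.2,0,4.4],
    [0,0,0.2,0,4.4],
    [0,0,0.2,0,4.4],
    [0,0,3,0,4.4],
    [0,0,8,0,4.4],
    [0,0,12.5,0,4.4],
    [0,0,12.5,0,4.4],
    [0,0,12.5,0,4.4]
  ]
}}

```text
t: 17.05
tcp_pos: [0.4678, -0.1679, 0.2429]
eef_rot: [[0.0, 1.0, -0.0], [1.0, -0.0, 0.0], [0.0, -0.0, -1.0]]
ft_force: [0.1, 0.3, -0.2]
width: 0.0438
finger_force: 0.0
```

Run:
```python
from h import *
P=near((.468,-.1674),(.058,.065,.020),(.021,.03,.045))
print(fit(P,(.618,-.0235),.020,.028,.02))
```

```text
t 17.05 tcp [ 467.8 -167.9  242.9] w 43.8 F [ 0.1  0.3 -0.2]
(0.058, 0.065) [ 468.5 -168.4   29.9   62.1  685. ]
(0.021, 0.03) [ 467.6 -168.1   76.2   24.3 3636. ]
[618.1 -24.1  30.1  23.8 597. ]
```

The sleeve is seated (top at 62.1 mm). Next is the small gear.

Call:
{"method": "carry_out", "body": {
  "series": [
    [3,3,0,0,4.4],
    [7,7,0,0,4.4],
    [11,11,0,0,4.4],
    [14,13.5,0,0,4.4],
    [15,14.4,0,0,4.4],
    [15,14.4,-5,0,4.4],
    [15,14.4,-10,0,4.4],
    [15,14.4,-14,0,4.4],
    [15,14.4,-15.4,0,4.4],
    [15,14.4,-15.8,0,4.4],
    [15,14.4,-15.8,0,4.4],
    [15,14.4,-15.8,0,4.4]
  ]
}}

```text
t: 18.6
tcp_pos: [0.6194, -0.0242, 0.0879]
eef_rot: [[0.0, 1.0, 0.004], [1.0, -0.0, -0.001], [-0.001, 0.004, -1.0]]
ft_force: [-0.6, 0.4, 0.3]
width: 0.0442
finger_force: 0.0
```

Call:
{"method": "carry_out", "body": {
  "series": [
    [0,0,0,0,2.5],
    [0,0,0,0,2.5],
    [0,0,0,0,2.5],
    [0,0,0,0,2.5],
    [0,0,1,0,2.5],
    [0,0,5,0,2.5],
    [0,0,10,0,2.5],
    [0,0,14,0,2.5],
    [0,0,15,0,2.5],
    [0,0,15,0,2.5],
    [0,0,15,0,2.5]
  ],
  "grip_force": 60
}}

```text
t: 19.98
tcp_pos: [0.6168, -0.0238, 0.2324]
eef_rot: [[0.0, 1.0, -0.005], [1.0, -0.0, 0.001], [0.001, -0.005, -1.0]]
ft_force: [0.2, -0.5, -0.4]
width: 0.0264
finger_force: 59.4
```

Run:
```python
from h import *
P=near((.618,-.0235),(.155,.163,.032))
for a in (.152,.155,.158,.161): print(a,fit(P,(.618,-.0235),a,a+.003,.032))
```

```text
t 19.98 tcp [616.8 -23.8 232.4] w 26.4 F [ 0.2 -0.5 -0.4]
(0.155, 0.163) [ 616.1  -22.1   47.8  156.2 1297. ]
0.152 [ 616.7  -22.7   48.9  154.3 1295. ]
0.155 [616.1 -22.1  47.8 155.5 811. ]
0.158 [616.5 -19.5  28.1 159.5 276. ]
0.161 [616.5 -13.6  39.4 162.6 338. ]
```

Call:
{"method": "carry_out", "body": {
  "series": [
    [-3,-3,0,0,2.5],
    [-7,-7,0,0,2.5],
    [-11,-11,0,0,2.5],
    [-14,-13.5,0,0,2.5],
    [-15,-14.35,0,0,2.5],
    [-15,-14.35,-2,0,2.5],
    [-15,-14.35,-4,0,2.5],
    [-15,-14.35,-5,0,2.5],
    [-15,-14.35,-5,0,2.5],
    [-15,-14.35,-5,0,2.5]
  ]
}}

```text
t: 21.28
tcp_pos: [0.4684, -0.1674, 0.186]
eef_rot: [[-0.0, 1.0, 0.001], [1.0, 0.0, -0.0], [-0.0, 0.001, -1.0]]
ft_force: [-0.5, 0.5, -1.6]
width: 0.0262
finger_force: 59.5
```

Run:
```python
from h import *
P=near((.468,-.1674),(.103,.109,.032))
for n in('scene','side'):
    p,d,m=snap(n,n+'3'); Q=cloud(d,m)
    for a in (.094,.1,.103,.106): print(n,a,fit(Q,(.468,-.167),a,a+.004,.03))
a=[cv2.imread('pics/%s3.png'%n) for n in('scene','side')]
cv2.imwrite('pics/duo3.png',np.hstack([cv2.resize(a[0][100:220,280:420],(490,420)),cv2.resize(a[1][190:300,215:295],(305,420))]))
```

```text
t 21.27 tcp [ 468.4 -167.4  186. ] w 26.2 F [-0.5  0.5 -1.6]
(0.103, 0.109) [ 468.6 -166.4   48.5  108.  1914. ]
scene 0.094 None
scene 0.1 [ 467.2 -163.3   46.7  102.8   24. ]
scene 0.103 [ 466.5 -162.5   45.9  104.9   35. ]
scene 0.106 [ 467.6 -162.3   46.8  108.5   75. ]
side 0.094 None
side 0.1 [ 469.  -177.    42.7  102.3   31. ]
side 0.103 [ 468.3 -167.5   48.8  104.8   33. ]
side 0.106 [ 467.3 -169.4   49.6  108.5   71. ]
```

View pics/duo3.png

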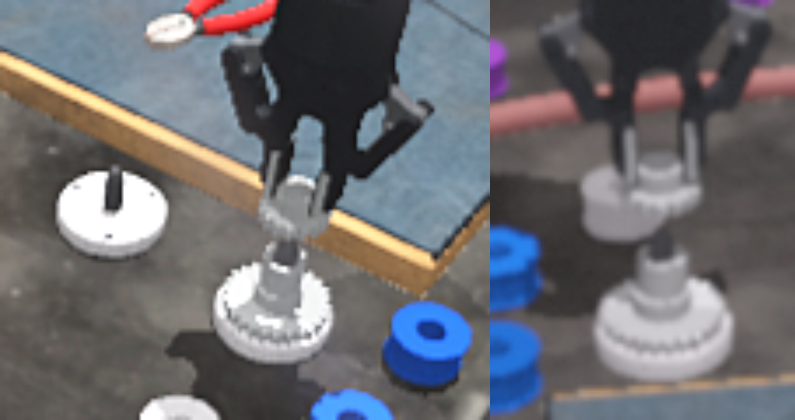

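It is upright, about 1 mm off in y. Correct that and lower it.

Call:
{"method": "carry_out", "body": {
  "series": [
    [-0.03,-0.13,-0.8,0,2.5],
    [-0.03,-0.13,-1.6,0,2.5],
    [-0.03,-0.13,-2.2,0,2.5],
    [-0.03,-0.13,-2.8,0,2.5],
    [-0.03,-0.13,-3.2,0,2.5],
    [-0.03,-0.13,-3.2,0,2.5]
  ]
}}

```text
t: 22.18
tcp_pos: [0.4673, -0.1686, 0.1529]
eef_rot: [[-0.0, 1.0, -0.001], [1.0, 0.0, 0.0], [0.0, -0.001, -1.0]]
ft_force: [0.1, 0.1, -1.0]
width: 0.0266
finger_force: 59.5
```

Call:
{"method": "carry_out", "body": {
  "series": [
    [0,0,-0.2,0,2.5],
    [0,0,-0.4,0,2.5],
    [0,0,-0.5,0,2.5],
    [0,0,-0.5,0,2.5]
  ]
}}

```text
t: 22.68
tcp_pos: [0.4678, -0.1689, 0.1496]
eef_rot: [[0.0, 1.0, 0.001], [1.0, -0.0, -0.001], [-0.001, 0.001, -1.0]]
ft_force: [-2.8, 0.7, 5.3]
width: 0.0265
finger_force: 60.2
```

Call:
{"method": "carry_out", "body": {
  "series": [
    [0,0,0.1,0,2.5],
    [0,0,0.1,0,4.4],
    [0,0,0.1,0,4.4],
    [0,0,0.1,0,4.4],
    [0,0,3,0,4.4],
    [0,0,7,0,4.4],
    [0,0,9.5,0,4.4],
    [0,0,9.5,0,4.4],
    [0,0,9.5,0,4.4]
  ]
}}

```text
t: 23.8
tcp_pos: [0.4673, -0.1686, 0.2424]
eef_rot: [[0.0, 1.0, -0.001], [1.0, -0.0, 0.001], [0.001, -0.001, -1.0]]
ft_force: [-0.1, -0.6, -0.7]
width: 0.044
finger_force: 0.0
```

Run:
```python
from h import *
P=near((.468,-.1674),(.083,.09,.020),(.069,.075,.03),(.021,.03,.045))
print(fit(P,(.460,-.022),.024,.032,.032))
```

```text
t 23.8 tcp [ 467.3 -168.6  242.4] w 44.0 F [-0.1 -0.6 -0.7]
(0.083, 0.09) [ 467.6 -168.1   30.3   86.1  787. ]
(0.069, 0.075) [ 468.2 -167.9   48.7   72.2 1524. ]
(0.021, 0.03) [ 467.5 -168.2   76.5   24.3 2539. ]
[ 460.2  -23.5   53.2   28.4 2105. ]
```

The tall shaft is complete: hub tops are at 38, 62 and 86 mm. Next is the pulley.

Call:
{"method": "carry_out", "body": {
  "series": [
    [0,3,0,0,6.8],
    [-0.3,8,0,0,6.8],
    [-0.74,13,0,0,6.8],
    [-0.74,14.6,0,0,6.8],
    [-0.74,14.6,-3,0,6.8],
    [-0.74,14.6,-8,0,6.8],
    [-0.74,14.6,-13,0,6.8],
    [-0.74,14.6,-16,0,6.8],
    [-0.74,14.6,-17,0,6.8],
    [-0.74,14.6,-17,0,6.8],
    [-0.74,14.6,-17,0,6.8]
  ]
}}

```text
t: 25.22
tcp_pos: [0.4615, -0.0231, 0.075]
eef_rot: [[0.0, 1.0, 0.003], [1.0, -0.0, -0.001], [-0.001, 0.003, -1.0]]
ft_force: [-0.2, -0.4, -0.3]
width: 0.0679
finger_force: 0.0
```

Call:
{"method": "carry_out", "body": {
  "series": [
    [0,0,-0.1,0,6],
    [0,0,-0.1,0,5],
    [0,0,-0.1,0,4.9],
    [0,0,-0.1,0,4.9],
    [0,0,-0.1,0,4.9],
    [0,0,1,0,4.9],
    [0,0,5,0,4.9],
    [0,0,10,0,4.9],
    [0,0,12,0,4.9],
    [0,0,12,0,4.9],
    [0,0,12,0,4.9]
  ],
  "grip_force": 60
}}

```text
t: 26.6
tcp_pos: [0.4594, -0.0225, 0.192]
eef_rot: [[-0.0, 1.0, -0.003], [1.0, 0.0, 0.001], [0.001, -0.003, -1.0]]
ft_force: [0.6, 0.6, -1.4]
width: 0.0513
finger_force: 63.1
```

Run:
```python
from h import *
P=near((.460,-.0227),(.146,.153,.034),fn='w_pu')
for a in (.14,.143,.146,.149): print(a,fit(P,(.460,-.0227),a,a+.003,.034))
```

```text
t 26.6 tcp [459.4 -22.5 192. ] w 51.3 F [ 0.6  0.6 -1.4]
(0.146, 0.153) [ 459.8  -15.5   64.5  146.5 8026. ]
0.14 [460.  -13.8  64.1 141.6 420. ]
0.143 [ 459.9  -16.3   64.5  145.7 4563. ]
0.146 [ 459.9  -15.6   64.3  146.5 7592. ]
0.149 [459.8 -15.1  64.2 150.5 316. ]
```

View pics/w_pu.png

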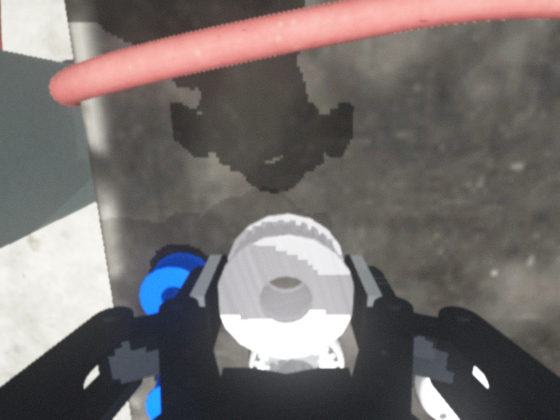

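The pulley is held upright at (286,298). Carry it to the short mandrel.

Call:
{"method": "carry_out", "body": {
  "series": [
    [3,-2,0,0,4.9],
    [7,-5,0,0,4.9],
    [11,-8.5,0,0,4.9],
    [14,-12,0,0,4.9],
    [15.5,-15,0,0,4.9],
    [15.97,-16.8,0,0,4.9],
    [15.97,-16.8,-2,0,4.9],
    [15.97,-16.8,-4,0,4.9],
    [15.97,-16.8,-5,0,4.9],
    [15.97,-16.8,-5,0,4.9],
    [15.97,-16.8,-5,0,4.9]
  ]
}}

```text
t: 28.02
tcp_pos: [0.6201, -0.1906, 0.1443]
eef_rot: [[-0.0, 1.0, 0.001], [1.0, 0.0, -0.0], [-0.0, 0.001, -1.0]]
ft_force: [0.1, -0.1, -0.7]
width: 0.0513
finger_force: 63.1
```

Run:
```python
from h import *
P=near((.620,-.1913),(.094,.098,.034))
for n in('scene','side'):
    p,d,m=snap(n,n+'4'); Q=cloud(d,m)
    for a in (.066,.07,.09,.094): print(n,a,fit(Q,(.620,-.1913),a,a+.004,.034))
a=[cv2.imread('pics/%s4.png'%n) for n in('scene','side')]
cv2.imwrite('pics/duo4.png',np.hstack([cv2.resize(a[0][80:200,250:390],(490,420)),cv2.resize(a[1][190:300,285:365],(305,420))]))
```

```text
t 28.02 tcp [ 620.1 -190.6  144.3] w 51.3 F [ 0.1 -0.1 -0.7]
(0.094, 0.098) [ 620.  -184.3   64.3   97.7 3094. ]
scene 0.066 None
scene 0.07 [ 616.8 -179.5   46.5   72.8   17. ]
scene 0.09 [ 618.6 -177.4   59.1   91.7   31. ]
scene 0.094 [ 618.1 -181.7   62.2   96.7   47. ]
side 0.066 None
side 0.07 [ 620.5 -196.3   48.2   72.9   27. ]
side 0.09 [ 619.1 -199.    65.5   92.2   48. ]
side 0.094 [ 620.1 -195.3   64.5   97.1   62. ]
```

View pics/duo4.png

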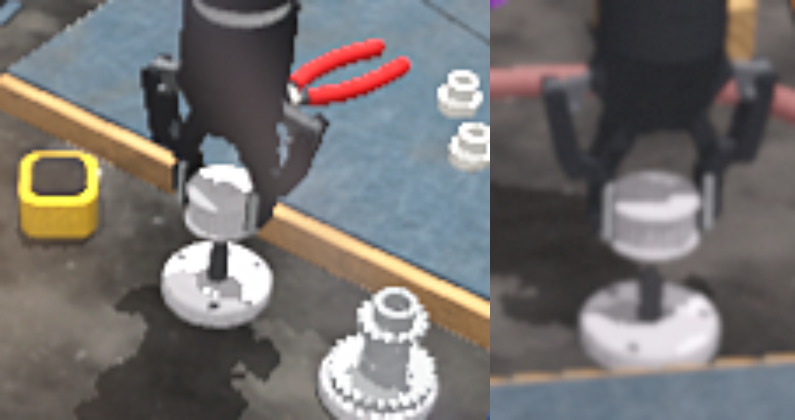

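It is aligned over the short post and the tall stack looks right. Lower it.

Call:
{"method": "carry_out", "body": {
  "series": [
    [0,-0.05,-1,0,4.9],
    [0,-0.05,-2,0,4.9],
    [0,-0.05,-2.8,0,4.9],
    [0,-0.05,-3.6,0,4.9],
    [0,-0.05,-4.4,0,4.9],
    [0,-0.05,-5.1,0,4.9],
    [0,-0.05,-5.1,0,4.9]
  ]
}}

```text
t: 29.05
tcp_pos: [0.6195, -0.1911, 0.0915]
eef_rot: [[0.0, 1.0, -0.001], [1.0, -0.0, 0.0], [0.0, -0.001, -1.0]]
ft_force: [-0.6, 0.9, -1.5]
width: 0.0513
finger_force: 63.1
```

Call:
{"method": "carry_out", "body": {
  "series": [
    [0,0,-0.2,0,4.9],
    [0,0,-0.4,0,4.9],
    [0,0,-0.5,0,4.9],
    [0,0,-0.5,0,4.9]
  ]
}}

```text
t: 29.55
tcp_pos: [0.6201, -0.1912, 0.0882]
eef_rot: [[-0.0, 1.0, 0.001], [1.0, 0.0, -0.0], [-0.0, 0.001, -1.0]]
ft_force: [-1.0, -0.0, 1.4]
width: 0.0516
finger_force: 63.3
```

Seat is reached (TCP at 88 mm, force reversed). Release and back away straight up.

Call:
{"method": "carry_out", "body": {
  "series": [
    [0,0,0,0,6.6],
    [0,0,0,0,6.6],
    [0,0,0,0,6.6],
    [0,0,2,0,6.6],
    [0,0,7,0,6.6],
    [0,0,12,0,6.6],
    [0,3,17,0,6.6],
    [-2,7,19,0,6.6],
    [-4,11,20,0,6.6],
    [-4,11,20,0,6.6],
    [-4,11,20,0,6.6],
    [-4,11,20,0,6.6]
  ]
}}

```text
t: 31.05
tcp_pos: [0.5801, -0.0822, 0.287]
eef_rot: [[0.001, 1.0, -0.001], [1.0, -0.001, -0.0], [-0.0, -0.001, -1.0]]
ft_force: [-0.8, -0.5, -0.8]
width: 0.066
finger_force: 0.0
```

Run:
```python
from h import *
near((.620,-.1913),(.038,.046,.034),fn='w_end')
for n in('scene','side'):
    p,d,m=snap(n,n+'5'); Q=cloud(d,m)
    T=dict(pul=(.62,-.191,.038,.046,.034),sg=(.468,-.167,.083,.09,.02),sgd=(.468,-.167,.069,.076,.03),lg=(.468,-.167,.021,.03,.045),tape=(.7734,-.1928,.03,.05,.05),block=(.7404,.2076,.045,.055,.09))
    for k,(x,y,a,b,r) in T.items(): print(n,k,fit(Q,(x,y),a,b,r))
```

```text
t 31.05 tcp [580.1 -82.2 287. ] w 66.0 F [-0.8 -0.5 -0.8]
(0.038, 0.046) [ 619.5 -190.2   54.5   42.3 1762. ]
scene pul [ 618.  -188.9   56.8   42.8  211. ]
scene sg [ 465.7 -166.5   31.1   86.4   67. ]
scene sgd [ 467.6 -166.4   50.9   72.4  122. ]
scene lg [ 467.1 -167.5   77.6   24.7  336. ]
scene tape [ 774.5 -193.7   78.4   38.7  346. ]
scene block [ 740.5  207.7  138.    50.9 1612. ]
side pul [ 621.  -192.3   56.7   42.6  236. ]
side sg [ 467.6 -170.2   31.6   85.7   67. ]
side sgd [ 467.5 -170.2   48.7   72.2  109. ]
side lg [ 467.5 -171.1   79.3   24.3  336. ]
side tape [ 774.4 -198.7   77.6   38.2  444. ]
side block [741.3 201.3 139.2  50.5 496. ]
```

View pics/scene5.png

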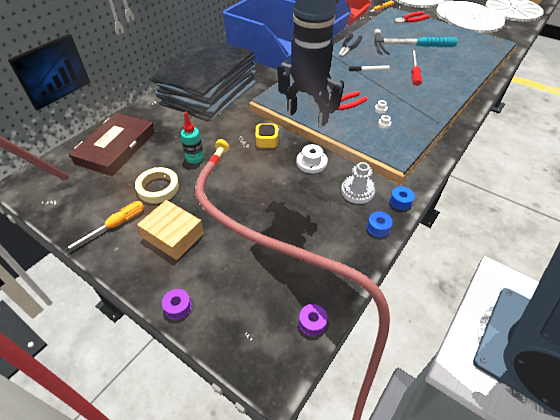

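The pulley sits on the short mandrel at (312,155), top at 42.3 mm (42 nominal). The full stack is on the tall one at (360,183). The tape measure and block are where they started, and the arm is clear.

```bash
python3 -c "
from bench import env
print(env.sign_off())"
```

```text
the job is handed in; nothing more can be done
None
```

Job handed in at about 31 s: the large gear, sleeve and small gear are seated in that order on the tall mandrel (both gears hub up), the white pulley is seated on the short one, everything is released with the arm clear, and the tape measure and block show no movement in the final camera check.

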